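# Load a test cartridge into the bench reader with the push stick

### The job

Set the fresh test cartridge (green top) on the reader's loading deck, lengthwise in front of the low guarded slot, and let go of it; then take the push stick by its red handle and feed the cartridge in with the stick alone, never with the fingers, gently but all the way until it has pressed the feeler inside fully back against its hidden stop. Draw the stick out again and lay it flat in its blue tray, and leave the used orange cartridge and everything else on the bench where it is.

Things in the scene. Friction and masses are not known exactly. Their poses are not given: they have to be found in the camera images.
- cartridge: Fresh test cartridge: white flat box 110 x 54 x 24 mm (x, y, z) with a green top showing two rows of dark wells, 85 to 170 g, loose on the bench at the start. Origin: centre of its underside; x along its length, z up. Either end may go in first.
- used_cartridge: Used cartridge, same shape and size but with an orange top; a bystander, leave it. Origin: centre of its underside, x along its length. The two cartridges may swap places.
- reader: Bench reader, fixed: white and black instrument, green panel. Origin: on the bench (z = 0) under the middle of the slot's mouth; +x is the feed direction, z up. Its housing (x 50 to 310 mm, y -150 to 150 mm) is 197 mm high; in front of it a see-through orange guard roofs the slot from x = 0 to 50 mm, top at z = 64 mm.
- deck (a point): Point on top of the level grey loading deck, in its middle, 115 mm before the slot's mouth (axes as the reader's). The deck is 110 mm wide, 30 mm high above the bench and runs from 200 mm before the mouth on into the slot. Two rails 6 mm wide, 8 mm high, 60 mm apart, lie along the last 30 mm before the mouth; from there outwards they flare to about 95 mm apart at 69 mm before the mouth.
- mouth (a point): Middle of the slot's lower edge at its mouth, on the deck 30 mm above the bench (axes as the reader's, +x into the slot). The slot is 60 mm wide (y -30 to 30 mm) and 30 mm high, its floor level with the deck.
- feeler (a joint): Brass plate across the slot, out of sight: 0 untouched, 0.006 m fully back against a rigid stop. Slides in feed direction with about 3 N friction, stays where left. Untouched face 135 to 165 mm inside the mouth, different each time, not measured. The cartridge alone slides with 1 to 2 N; a rise well above 5 N deep in the slot means the stop. Over 30 N of stick on cartridge is too rough.
- stick: Push stick, 90 g, loose in its tray, nose to the tray's +x: wooden bar 16 mm wide, 14 mm high (x -110 to 120 mm), black rubber nose 24 mm wide, 14 mm high at its front (x 120 to 130 mm), upright red handle block (x -65 to -35 mm, 14 mm wide in y) reaching up to 60 mm above the underside. Origin: on the underside, x along the bar towards the nose, z up.
- stick_tip (a point): Middle of the flat front face of the stick's rubber nose, 130 mm ahead of the stick's origin and 7 mm above its underside.
- stick_handle (a point): Point in the red handle, 50 mm behind the stick's origin, 40 mm above its underside; pinch the handle across its 14 mm width.
- tray: Shallow open blue tray, fixed, 290 x 70 x 14 mm outside, walls and floor 4 mm thick. Origin: centre of its underside, x along its length, z up. The stick must end up lying in it, upright handle up, either way round.
- bottle: White bottle with blue cap, 60 mm across, 130 mm high; bystander. Origin: centre of its underside.
- beaker: Clear beaker, 70 mm across, 90 mm high; bystander. Origin: centre of its underside.
- mouse: Black computer mouse 100 x 58 x 22 mm; bystander. Origin: centre of its underside.
- tube_rack: Blue rack 120 x 50 x 50 mm with five capped tubes standing 22 mm higher; bystander. Origin: centre of its underside.
- marker: Blue marker with black cap, 130 mm long, 15 mm thick, lying flat; bystander. Origin: on its underside, 20 mm from its middle towards the blue end.

How it is judged (in metres and radians):
On the way, in this order (a step that is already met when the one before it is completed fails the run):
1. the fresh cartridge lies flat on the loading deck, lengthwise in front of the slot and not yet through it, let go by the gripper (x of cartridge in the frame of reader between -0.19 and -0.03 m and y of cartridge in the frame of reader between -0.035 and 0.035 m and z of cartridge in the frame of reader between 0.026 and 0.035 m and angle between the x axis of cartridge and the x axis of reader, either way round below 0.35 rad and angle between cartridge's own z axis and vertical below 0.1 rad and contact force between the fingers and cartridge below 0.1 N), for 0.2 s.
2. the push stick has pushed the cartridge in until the feeler is pressed fully back (value of joint feeler above 0.0045 m and contact force between stick and cartridge above 1 N), for 0.05 s.
At the end, for the whole second after the job is handed in: The fresh cartridge lies flat inside the reader's slot with the feeler pressed back (at least 4.5 of its 6 mm), and the push stick lies flat, handle up, at rest on the floor of its tray (value of joint feeler above 0.0045 m and x of cartridge in the frame of reader between 0.08 and 0.125 m and z of cartridge in the frame of reader between 0.026 and 0.035 m and angle between the x axis of cartridge and the x axis of reader, either way round below 0.12 rad and linear speed of each of cartridge, stick below 0.02 m/s and x of stick in the frame of tray between -0.06 and 0.06 m and y of stick in the frame of tray between -0.03 and 0.03 m and z of stick in the frame of tray between 0.001 and 0.009 m and angle between the x axis of stick and the x axis of tray, either way round below 0.25 rad and angle between stick's own z axis and vertical below 0.1 rad); the robot touches nothing.
It fails at once if the fingers touch the cartridge once its front end is more than 15 mm inside the slot (x of cartridge in the frame of reader above -0.04 m and y of cartridge in the frame of reader between -0.06 and 0.06 m and z of cartridge in the frame of reader below 0.07 m and contact force between the fingers and cartridge above 0.3 N).
It fails at once if the stick presses on the cartridge with more than 30 N (contact force between stick and cartridge above 30 N).
It fails at once if the used cartridge or another bystander is moved more than 25 mm (distance of any of used_cartridge, bottle, beaker, mouse, tube_rack, marker from where it was at the start of the episode above 0.025 m).
It also fails if it takes over 59 s, if anything falls off the work surface, if the arm or the gripper's body presses on something with over 40 N, if the wrist force passes 120 N, or if a joint passes its speed limit or range.

### The arm

A 7-joint arm with a two-finger parallel gripper is mounted at the origin on the work surface. World frame = base frame: x ahead of the robot, y to its left, z up, the work surface at z = 0. Lengths are in mm, angles in rad, forces in N, time in s.
With the tool pointing down it reaches from about 425 to 950 mm from the base axis. Payload 16.7 kg.
Tool frame: the origin (TCP) lies between the finger pads; the fingertips stand r.tcp_to_tips ahead of it and the grasp point (between the pads) lies 6 mm ahead of it (r.tcp_to_tips is the distance from the TCP to the fingertips, in mm); z points along the fingers, y is the direction in which the jaws open and shut (so a half turn about z gives the same grasp; the last joint's range is limited). The gripper opens to 94 mm and grips with 3 to 60 N. Pads are 16 mm wide; open, the fingers measure 119 mm over their backs; the gripper's body (75 mm by 177 mm) begins 78 mm behind the grasp point.
Start: joints at [-1.29, 0.426, 0.074, 1.606, -0.034, 1.111, -0.067], TCP at [281.879, 613.287, 230.467] pointing down, gripper open.
Joint ranges: [-2.85, 2.85], [-0.5, 2.14], [-1.23, 1.37], [0.21, 2.46], [-1.02, 4.16], [0.16, 2.05], [-2.73, 2.73]. Speed limits (rad/s): [1.89, 1.89, 2.39, 2.39, 3.01, 3.01, 3.01].

### API

Orientations are given as a unit quaternion [w, x, y, z].
In Python, from bench import r gives the robot as it stands.
- The arm moves only by the tool servo_tool, never from a script. Its argument "steps" is a list of rows, each a list of 2 entries, a list of its own where there are three numbers: the shift along the tool's x, y, z in cm, then the turn, a rotation vector about the tool's x, y, z in rad. A call has exactly 10 rows; each row is the pose to reach, as a shift and turn from the pose commanded when the call began, along the tool's axes at that moment; what a row does not reach only later rows make up. A row lasts 1/12 s, in which the tool goes at most 41.7 mm and 7.16 degrees, less where a joint would pass 70% of its speed; a pose out of reach is approached as far as the arm can. A call with a gripper value outside its range is refused whole. "grip" is the finger opening in cm, from 0 to 9.4, set as the call begins (left out, the last holds). The fingers move at their own pace and stop on an object; "newtons" is the grip in N (left out, the last holds). Time passes only in rows, so rows that repeat a pose let the fingers close, or fill a call up. It gives the time, the measured TCP pose, the force and the opening at its end, in the units of the state.
- r.read_state(): the state, without advancing time (a new reading comes with each control period).
- r.grab_frame(name): name is "scene" or "top"; returns (picture, depth): 420x560x3 uint8, blue, green, red; 420x560 float32, mm along the optical axis (not along the pixel's ray), 0 where there is no reading.
- r.camera_info(name): a dict with "camera_matrix" (3x3 intrinsics, pixels), "R" (3x3) and "t" (3): a world point X has camera coordinates R X + t. Camera axes: x right, y down, z forward; pixel columns grow to the right and rows downward; lengths in mm; the calibration is good to about 2 mm. A picture is of the moment at which its call begins. camera_info takes no time and is no camera call.
- r.close_job(): hands the job in, once; it reports no verdict.
The state is a dict: "clock": time; "q": joint angles; "joint_velocities": joint speeds; "tau": joint torques, N m; "eef_pos": TCP position; "tcp_rot": TCP orientation; "ft_force": force on the tool from outside, world axes, zero at the start; "moment": the same for the moment, N m; "gripper_width": finger opening in mm.
Only numpy, scipy, OpenCV 4.12 (cv2) and the standard library are available. Lean on these libraries where they do the work, as an engineer would, in place of code of your own. Each camera call takes 0.05 s, during which the arm holds its last target.

## Working session

There is one attempt and no reset: what is moved stays moved. The work goes in short steps, Python scripts to look and compute and a tool call to move; the robot and the scene stay as the last step left them, time stands still between calls to the robot, and variables do not carry over. Pictures are saved under pics/ and viewed, and the job is handed in when it is done.

Besides the shell and the picture viewer there is one more tool, called after "Emit:" in YAML: its name, and indented under it one key for each argument. servo_tool: Moves the arm, as the interface text tells. Its arguments: {"type":"object","properties":{"steps":{"type":"array"},"grip":{"type":"number"},"newtons":{"type":"number"}},"required":["steps"]}

```bash
mkdir -p pics; ls
cat > h.py <<'E'
import numpy as np, cv2
from bench import r
def px2w(name,depth,u,v,info=None):
    i=r.camera_info(name);K=np.array(i["camera_matrix"]);R=np.array(i["R"]);t=np.array(i["t"])
    d=depth[v,u]; c=np.linalg.inv(K)@np.array([u,v,1.0])*d
    return R.T@(c-t)
def cloud(name,depth):
    i=r.camera_info(name);K=np.array(i["camera_matrix"]);R=np.array(i["R"]);t=np.array(i["t"])
    v,u=np.mgrid[0:420,0:560]
    c=np.stack([u,v,np.ones_like(u)],-1)@np.linalg.inv(K).T*depth[...,None]
    return (c-t.reshape(3))@R
E
python3 - <<'E'
from h import *
for n in("top","scene"):
    p,d=r.grab_frame(n); cv2.imwrite(f"pics/{n}0.png",p); np.save(f"pics/{n}0.npy",d); np.save(f"pics/{n}0c.npy",p)
    i=r.camera_info(n);print(n,-np.array(i["R"]).T@np.array(i["t"]).ravel())
print(r.read_state(), r.tcp_to_tips)
E
```

```text
pics
top [ 492.12191374   30.41346082 1301.6999282 ]
scene [1444.95835842 -121.29449574  655.77705965]
{'clock': 0.1, 'q': array([-1.28950438,  0.42665897,  0.07388794,  1.60652781, -0.03409549,
        1.11080141, -0.0670968 ]), 'joint_velocities': array([ 0.00131727,  0.00028785,  0.00017268,  0.00183944,  0.0009006 ,
       -0.00098834, -0.00019529]), 'tau': array([ 9.38306825e-03, -9.37471032e+01,  3.67737830e+00, -4.55041981e+01,
       -4.85531799e-02,  1.69092830e-02,  7.73354714e-05]), 'eef_pos': array([281.76739601, 612.98112127, 229.86037512]), 'tcp_rot': array([-7.34658412e-05,  2.13762451e-01,  9.76885506e-01, -5.62884111e-04]), 'ft_force': array([-0.73584533,  0.18336375, -0.1424949 ]), 'moment': array([-0.01324015,  0.03271388, -0.02948019]), 'gripper_width': 94.2050426005385} 25.0
```

View pics/top0.png

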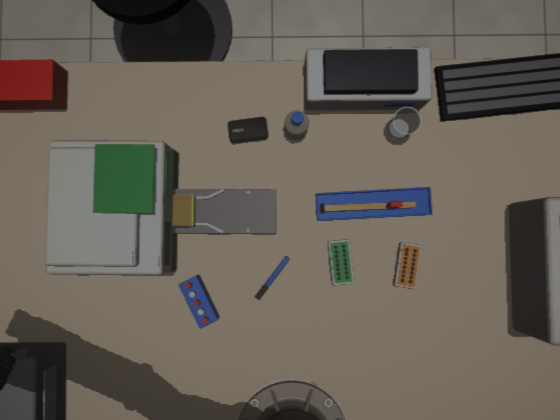

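View pics/scene0.png

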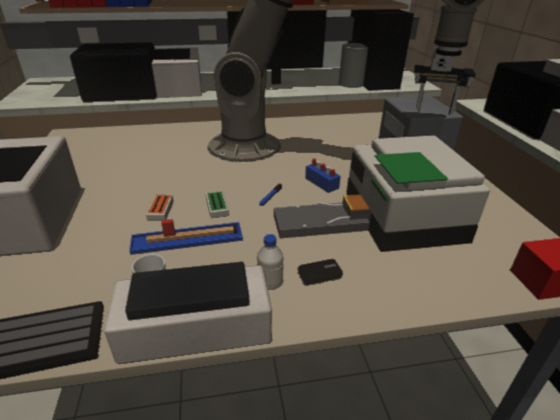

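The top view shows the reader at left with its deck at (175–275, 190–233), so the feed direction is image-left, about world +y. The tray and stick are at (373, 204), with the nose at (321, 208) and the red handle at (396, 204). The fresh green cartridge is at (341, 262) and the used orange one at (408, 266). I'll measure these next.

```bash
python3 - <<'E'
from h import *
p=np.load("pics/top0c.npy");d=np.load("pics/top0.npy");W=cloud("top",d)
hsv=cv2.cvtColor(p,cv2.COLOR_BGR2HSV)
def rect(mask,zr,name):
    pts=W[mask&(W[...,2]>zr[0])&(W[...,2]<zr[1])&(d>0)]
    c,s,a=cv2.minAreaRect(pts[:,:2].astype(np.float32))
    print(name,len(pts),"c",np.round(c,1),"size",np.round(s,1),"ang",round(a,2),"zmed",np.round(np.median(pts[:,2]),1), "med",np.round(np.median(pts[:,:2],0),1))
v,u=np.mgrid[0:420,0:560]
box=lambda a,b,c,e:(u>=a)&(u<=b)&(v>=c)&(v<=e)
rect(box(322,360,232,292),(14,35),"fresh")
rect(box(388,428,236,296),(14,35),"used")
rect(box(300,445,180,230)&(hsv[...,0]>105)&(hsv[...,1]>150),(-5,30),"tray")
rect(box(310,445,185,225)&(hsv[...,0]>5)&(hsv[...,0]<25)&(hsv[...,1]>60),(5,40),"wood")
rect(box(385,410,195,212),(45,80),"handle")
rect(box(180,280,180,240),(22,36),"deck")
rect(box(30,180,130,285),(185,210),"housing")
rect(box(165,200,185,240),(50,75),"guard")
rect(box(225,265,190,230),(-100,300),"deckmid")
rect(box(190,240,185,240),(35.5,46),"rails")
np.set_printoptions(precision=0,suppress=True,linewidth=200)
print(W[204,310:440:2,2]); print(W[204,390:404,:2])
E
python3 - <<'E'
import cv2,numpy as np
p=np.load("pics/top0c.npy")
cv2.imwrite("pics/z1.png",cv2.resize(p[175:295,160:440],None,fx=2.8,fy=2.8,interpolation=cv2.INTER_CUBIC))
E
```

```text
fresh 974 c [ 434.3 -128.4] size [110.2  54.9] ang 5.95 zmed 24.5 med [ 434.  -127.9]
used 992 c [ 425.2 -295.4] size [ 56.2 109.8] ang 80.2 zmed 24.5 med [ 425.5 -293.8]
tray 1132 c [ 580.9 -235.5] size [ 66.3 239.7] ang 2.54 zmed 4.6 med [ 591.2 -278.9]
wood 443 c [ 573.2 -201.2] size [ 14.7 227.7] ang 2.21 zmed 18.1 med [ 572.9 -182.7]
handle 84 c [ 575.8 -258.4] size [14.1 29.5] ang 5.05 zmed 62.9 med [ 574.6 -255.8]
deck 3666 c [562.6 152.6] size [240.  110.2] ang 89.63 zmed 29.8 med [561.8 134.7]
housing 12062 c [569.1 413.4] size [234.7 265.8] ang 89.27 zmed 197.5 med [574.6 417.7]
guard 714 c [557.6 257.1] size [ 52.5 133.8] ang 89.31 zmed 63.5 med [563.3 259. ]
deckmid 1675 c [564.6 110. ] size [100.2 100.1] ang 89.69 zmed 29.8 med [564.4 109.7]
rails 163 c [563.2 176.9] size [110.4 106.6] ang 89.84 zmed 38.0 med [561.6 193.3]
[   2.    3.    6.   -2.    3.    6.   16.   16.    9.    6.    3.    3.    3.    1.    3.   18.   20.   17.   15.   17.   13.   18.   14.   18.   14.   17.   18.   17.   19.   17.   18.   17.   17.
   16.   19.   18.   18.   19.   14.   35.   61.   65.   63.   60.   67.   64.   68.   18.   17.   21.   18.   17.   16.   19.    8.    2.    4.   10.    6.    5.    6.    1.    4. 1302.    3.]
[[ 575. -244.]
 [ 574. -245.]
 [ 575. -248.]
 [ 574. -250.]
 [ 575. -253.]
 [ 574. -255.]
 [ 575. -259.]
 [ 575. -260.]
 [ 574. -262.]
 [ 574. -264.]
 [ 575. -267.]
 [ 575. -270.]
 [ 574. -271.]
 [ 578. -286.]]
```

View pics/z1.png

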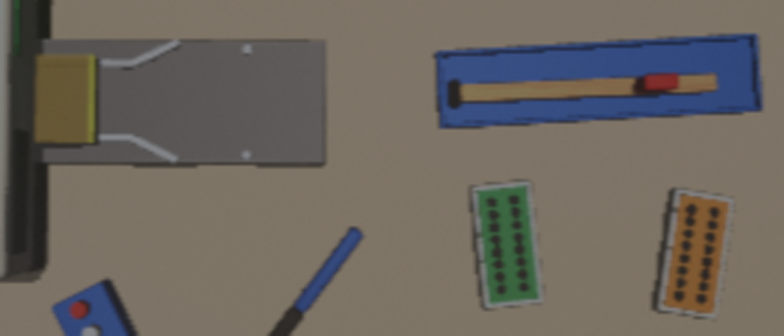

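Run:
```python
from h import *
p=np.load("pics/top0c.npy");d=np.load("pics/top0.npy");W=cloud("top",d)
v,u=np.mgrid[0:420,0:560]
hsv=cv2.cvtColor(p,cv2.COLOR_BGR2HSV)
# deck edges
ys=[];lo=[];hi=[]
for c in range(200,272,2):
    col=W[150:260,c]; m=(col[:,2]>20)&(col[:,2]<45)
    ys.append(np.median(col[m,1]));lo.append(col[m,0].min());hi.append(col[m,0].max())
ys=np.array(ys);mid=(np.array(lo)+np.array(hi))/2
print("deck mid x fit",np.polyfit(ys,mid,1),np.median(np.array(hi)-lo), mid[[0,-1]],ys[[0,-1]])
print("edges",np.polyfit(ys,lo,1),np.polyfit(ys,hi,1))
m=(W[...,2]>20)&(W[...,2]<40)&(u>230)&(u<290)&(v>195)&(v<228); print("deck front y",W[m][:,1].min())
m=(u>165)&(u<205)&(v>198)&(v<224)&(W[...,2]>55)&(W[...,2]<72); print("guard y",W[m][:,1].min(),W[m][:,1].max())
g=(u>188)&(u<225)&(v>190)&(v<232)&(W[...,2]>35)&(W[...,2]<46)
q=W[g]; q=q[(q[:,1]>203)&(q[:,1]<228)]; a=q[q[:,0]>563][:,0];b=q[q[:,0]<563][:,0]; print("rails x",np.median(a),np.median(b),len(a),len(b))
# tray
hue=(hsv[...,0]>100)&(hsv[...,0]<130)&(hsv[...,1]>100)&(u>305)&(u<440)&(v>180)&(v<225)
q=cv2.morphologyEx(hue.astype(np.uint8),cv2.MORPH_CLOSE,np.ones((9,9)))
# project pixels onto z=10
i=r.camera_info("top");K=np.array(i["camera_matrix"]);R=np.array(i["R"]);t=np.array(i["t"]).ravel()
C=-R.T@t
def onz(mask,z):
    vv,uu=np.nonzero(mask); ray=np.stack([uu,vv,np.ones_like(uu)],-1)@np.linalg.inv(K).T@R
    s=(z-C[2])/ray[:,2]; return (C+ray*s[:,None])[:,:2].astype(np.float32)
print("tray",cv2.minAreaRect(onz(q,12)))
wood=(hsv[...,0]>5)&(hsv[...,0]<25)&(hsv[...,1]>100)&(u>318)&(u<420)&(v>195)&(v<216)&(W[...,2]>10)
P=onz(wood,18);print("wood",cv2.minAreaRect(P),np.polyfit(P[:,1],P[:,0],1))
red=((hsv[...,0]<5)|(hsv[...,0]>170))&(hsv[...,1]>120)&(u>380)&(u<410)&(v>195)&(v<216)
print("handle",cv2.minAreaRect(onz(red,64)))
for n,z,b in(("bottle",130,(284,308,108,138)),):
    m=(u>b[0])&(u<b[1])&(v>b[2])&(v<b[3])&(W[...,2]>30);print(n,W[m].min(0),W[m].max(0))
# marker
m=(u>250)&(u<295)&(v>250)&(v<302)&(W[...,2]>6);print("marker",W[m].min(0),W[m].max(0))
```

```text
deck mid x fit [2.43522006e-02 5.59066074e+02] 107.17542550782855 [563.99298996 560.19798389] [221.5593709   47.59114708]
edges [2.62996970e-02 5.04872056e+02] [2.24047042e-02 6.13260091e+02]
deck front y 32.43099980783517
guard y 230.6369591315436 283.0076884007248
rails x 596.7388459398744 529.9298010006645 29 29
tray ((579.7861938476562, -212.6045684814453), (68.59416961669922, 289.0482177734375), 2.8203423023223877)
wood ((572.9118041992188, -200.6766357421875), (13.295302391052246, 225.8311004638672), 2.0952343940734863) [-2.50089466e-02  5.67811007e+02]
handle ((575.8159790039062, -256.3780212402344), (26.693740844726562, 12.115012168884277), 89.63502502441406)
bottle [492.12191374 -45.43838067  30.64996011] [ 802.83886023   30.41346082 1301.6999282 ]
marker [341.7910531  -11.05221634   6.02119074] [ 492.12191374   91.49554033 1301.6999282 ]
```

Run:
```python
from h import *
p=np.load("pics/top0c.npy");g=cv2.cvtColor(p,cv2.COLOR_BGR2GRAY).astype(float)
i=r.camera_info("top");K=np.array(i["camera_matrix"]);R=np.array(i["R"]);t=np.array(i["t"]).ravel();C=-R.T@t
def onz(u,v,z):
    ray=np.array([u,v,1])@np.linalg.inv(K).T@R; return (C+ray*(z-C[2])/ray[2])[:2]
for a,b in((180,200),(223,243)):
    P=[]
    for c in range(212,272):
        gr=np.abs(np.diff(g[a:b,c])); k=gr.argmax(); w=gr[max(0,k-1):k+2]; vv=a+.5+max(0,k-1)+(w*np.arange(len(w))).sum()/w.sum()
        P.append(onz(c,vv,30))
    P=np.array(P); f=np.polyfit(P[:,1],P[:,0],1); res=P[:,0]-np.polyval(f,P[:,1]); k=abs(res)<2; f=np.polyfit(P[k,1],P[k,0],1); print(f,k.sum(),np.polyval(f,117))
```

```text
[-4.90635198e-02  6.21002372e+02] 25 615.2619405672302
[9.88141809e-03 5.03754981e+02] 58 504.91110662032224
```

```bash
cat >> h.py <<'E'
from scipy.spatial.transform import Rotation as Ro
def plan(pos,jaw,cur=None,quat=None):
    s=r.read_state(); q=s["tcp_rot"] if quat is None else quat
    c=np.array(s["eef_pos"] if cur is None else cur)
    R0=Ro.from_quat([q[1],q[2],q[3],q[0]])
    j=np.radians(jaw); y=np.array([np.cos(j),np.sin(j),0]); z=np.array([0,0,-1.]); x=np.cross(y,z)
    R1=Ro.from_matrix(np.stack([x,y,z],1))
    print("clock",s["clock"],"pos",np.round(s["eef_pos"],1),"f",np.round(s["ft_force"],1),"w",round(s["gripper_width"],1),"q",np.round(s["q"],2))
    print("shift cm",np.round(R0.inv().apply(np.array(pos)-c)/10,3),"rot",np.round((R0.inv()*R1).as_rotvec(),4))
E
python3 -c "
from h import *
plan((434.3,-128.4,120),95.95,cur=(281.88,613.29,230.47))"
```

```text
clock 0.1 pos [281.8 613.  229.9] f [-0.7  0.2 -0.1] w 94.2 q [-1.29  0.43  0.07  1.61 -0.03  1.11 -0.07]
shift cm [-44.824 -61.013  11.12 ] rot [-1.100e-03 -2.000e-04 -5.347e-01]
```

Emit:
servo_tool:
  steps:
    - [[-22.4,-30.5,2],[0,0,-0.25]]
    - [[-22.4,-30.5,2],[0,0,-0.25]]
    - [[-22.4,-30.5,2],[0,0,-0.25]]
    - [[-22.4,-30.5,2],[0,0,-0.25]]
    - [[-22.4,-30.5,2],[0,0,-0.25]]
    - [[-22.4,-30.5,2],[0,0,-0.25]]
    - [[-44.8,-61,11],[0,0,-0.535]]
    - [[-44.8,-61,11],[0,0,-0.535]]
    - [[-44.8,-61,11],[0,0,-0.535]]
    - [[-44.8,-61,11],[0,0,-0.535]]
  grip: 9.4

```text
clock: 0.93
eef_pos: [363.8, 212.8, 187.0]
tcp_rot: [0.0, -0.054, 0.999, 0.0]
ft_force: [1.8, 0.4, 1.0]
gripper_width: 93.7
```

```bash
python3 -c "
from h import *
plan((434.3,-128.4,120),95.95)"
```

```text
clock 0.9333 pos [363.8 212.8 187. ] f [1.8 0.4 1. ] w 93.7 q [-0.85  0.05  0.17  2.2  -0.01  0.89  1.01]
shift cm [ -3.303 -34.686   6.688] rot [0.0003 0.     0.005 ]
```

Emit:
servo_tool:
  steps:
    - [[-3.3,-34.7,6.7],[0,0,0.005]]
    - [[-3.3,-34.7,6.7],[0,0,0.005]]
    - [[-3.3,-34.7,6.7],[0,0,0.005]]
    - [[-3.3,-34.7,6.7],[0,0,0.005]]
    - [[-3.3,-34.7,6.7],[0,0,0.005]]
    - [[-3.3,-34.7,6.7],[0,0,0.005]]
    - [[-3.3,-34.7,6.7],[0,0,0.005]]
    - [[-3.3,-34.7,6.7],[0,0,0.005]]
    - [[-3.3,-34.7,6.7],[0,0,0.005]]
    - [[-3.3,-34.7,6.7],[0,0,0.005]]

```text
clock: 1.77
eef_pos: [432.7, -131.5, 119.6]
tcp_rot: [-0.0, -0.047, 0.999, -0.001]
ft_force: [-1.3, -0.4, -1.3]
gripper_width: 93.8
```

```bash
python3 -c "
from h import *
plan((434.3,-128.4,28),95.95)"
```

```text
clock 1.7667 pos [ 432.7 -131.5  119.6] f [-1.3 -0.4 -1.3] w 93.8 q [-0.3   0.23  0.51  2.22 -0.16  0.73  1.99]
shift cm [-0.197  0.31   9.156] rot [-0.0017 -0.001  -0.01  ]
```

Emit:
servo_tool:
  steps:
    - [[-0.2,0.3,3],[0,0,-0.01]]
    - [[-0.2,0.3,6],[0,0,-0.01]]
    - [[-0.2,0.3,8],[0,0,-0.01]]
    - [[-0.2,0.3,9.1],[0,0,-0.01]]
    - [[-0.2,0.3,9.1],[0,0,-0.01]]
    - [[-0.2,0.3,9.1],[0,0,-0.01]]
    - [[-0.2,0.3,9.1],[0,0,-0.01]]
    - [[-0.2,0.3,9.1],[0,0,-0.01]]
    - [[-0.2,0.3,9.1],[0,0,-0.01]]
    - [[-0.2,0.3,9.1],[0,0,-0.01]]

```text
clock: 2.6
eef_pos: [435.0, -123.7, 30.0]
tcp_rot: [0.001, -0.055, 0.999, 0.0]
ft_force: [0.0, -0.1, -0.7]
gripper_width: 94.6
```

Run:
```python
from h import *
plan((434.3,-128.4,28),95.95)
p,d=r.grab_frame("top"); cv2.imwrite("pics/t1.png",cv2.resize(p[175:345,260:460],None,fx=3,fy=3))
```

```text
clock 2.6 pos [ 435.  -123.7   30. ] f [ 0.  -0.1 -0.7] w 94.6 q [-0.21  0.41  0.41  2.27 -0.32  0.52  2.13]
shift cm [ 0.124 -0.455  0.195] rot [-0.      0.0013  0.0056]
```

View pics/t1.png

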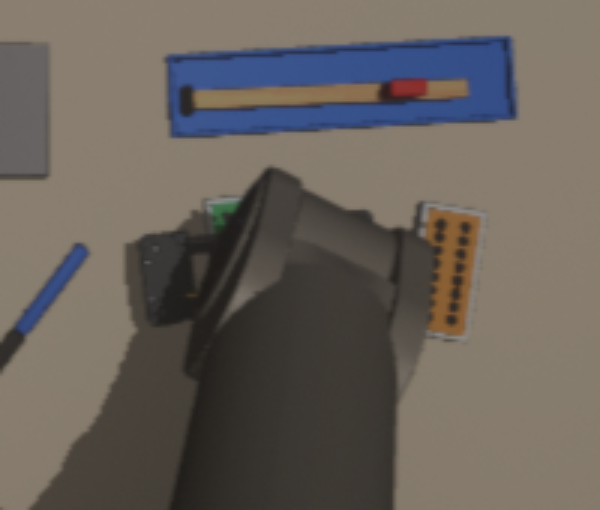

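Emit:
servo_tool:
  steps:
    - [[0.1,-0.45,0.2],[0,0,0.006]]
    - [[0.1,-0.45,0.2],[0,0,0.006]]
    - [[0.1,-0.45,0.2],[0,0,0.006]]
    - [[0.1,-0.45,0.2],[0,0,0.006]]
    - [[0.1,-0.45,0.2],[0,0,0.006]]
    - [[0.1,-0.45,0.2],[0,0,0.006]]
    - [[0.1,-0.45,0.2],[0,0,0.006]]
    - [[0.1,-0.45,0.2],[0,0,0.006]]
    - [[0.1,-0.45,0.2],[0,0,0.006]]
    - [[0.1,-0.45,0.2],[0,0,0.006]]
  grip: 4.5
  newtons: 25

```text
clock: 3.48
eef_pos: [434.1, -128.4, 27.3]
tcp_rot: [-0.0, -0.052, 0.999, -0.0]
ft_force: [0.6, -0.1, -0.7]
gripper_width: 53.7
```

Run:
```python
from h import *
plan((434.3,-128.4,110),95.95)
plan((562,117,110),-0.6)
```

```text
clock 3.4833 pos [ 434.1 -128.4   27.3] f [ 0.6 -0.1 -0.7] w 53.7 q [-0.19  0.41  0.4   2.27 -0.33  0.51  2.14]
shift cm [-2.300e-02  1.000e-03 -8.271e+00] rot [-0.     -0.0001 -0.0007]
clock 3.4833 pos [ 434.1 -128.4   27.3] f [ 0.6 -0.1 -0.7] w 53.7 q [-0.19  0.41  0.4   2.27 -0.33  0.51  2.14]
shift cm [-15.253  23.095  -8.273] rot [-1.0000e-04 -0.0000e+00  1.6845e+00]
```

Emit:
servo_tool:
  steps:
    - [[0,0,-3],[0,0,0]]
    - [[0,0,-6],[0,0,0.1]]
    - [[-1,2,-8.3],[0,0,0.22]]
    - [[-3,5,-8.3],[0,0,0.34]]
    - [[-5,8,-8.3],[0,0,0.46]]
    - [[-7,11,-8.3],[0,0,0.58]]
    - [[-9,14,-8.3],[0,0,0.7]]
    - [[-11,17,-8.3],[0,0,0.82]]
    - [[-13,20,-8.3],[0,0,0.94]]
    - [[-15,22.5,-8.3],[0,0,1.06]]

```text
clock: 4.32
eef_pos: [560.5, 113.5, 110.2]
tcp_rot: [-0.0, 0.462, 0.887, 0.0]
ft_force: [-0.7, -0.9, -0.8]
gripper_width: 53.8
```

Run:
```python
from h import *
plan((562,117,80),-0.6)
```

```text
clock 4.3167 pos [560.5 113.5 110.2] f [-0.7 -0.9 -0.8] w 53.8 q [-0.84  0.48  0.67  1.98 -0.4   0.82  0.67]
shift cm [0.195 0.323 3.018] rot [-0.0e+00 -4.0e-04  6.2e-01]
```

Emit:
servo_tool:
  steps:
    - [[0.1,0.1,0.5],[0,0,0.12]]
    - [[0.1,0.1,1],[0,0,0.24]]
    - [[0.1,0.1,1.5],[0,0,0.36]]
    - [[0.1,0.2,2],[0,0,0.48]]
    - [[0.1,0.2,2.5],[0,0,0.58]]
    - [[0.1,0.2,3],[0,0,0.62]]
    - [[0.1,0.2,3],[0,0,0.62]]
    - [[0.1,0.2,3],[0,0,0.62]]
    - [[0.1,0.2,3],[0,0,0.62]]
    - [[0.1,0.2,3],[0,0,0.62]]

```text
clock: 5.15
eef_pos: [561.3, 112.7, 80.6]
tcp_rot: [0.0, 0.709, 0.705, 0.0]
ft_force: [-0.7, 0.6, 0.2]
gripper_width: 53.9
```

Run:
```python
from h import *
plan((562,117,58.5),-0.6)
```

```text
clock 5.15 pos [561.3 112.7  80.6] f [-0.7  0.6  0.2] w 53.9 q [-0.91  0.58  0.8   2.   -0.57  0.8   0.21]
shift cm [0.425 0.064 2.212] rot [ 0.0003 -0.0003  0.0057]
```

Emit:
servo_tool:
  steps:
    - [[0.4,0.05,0.6],[0,0,0]]
    - [[0.4,0.05,1.2],[0,0,0]]
    - [[0.4,0.05,1.7],[0,0,0]]
    - [[0.4,0.05,2.0],[0,0,0]]
    - [[0.4,0.05,2.1],[0,0,0]]
    - [[0.4,0.05,2.2],[0,0,0]]
    - [[0.4,0.05,2.25],[0,0,0]]
    - [[0.4,0.05,2.3],[0,0,0]]
    - [[0.4,0.05,2.3],[0,0,0]]
    - [[0.4,0.05,2.3],[0,0,0]]

```text
clock: 5.98
eef_pos: [561.8, 116.8, 57.4]
tcp_rot: [0.0, 0.709, 0.705, 0.0]
ft_force: [0.6, -0.6, -1.6]
gripper_width: 54.3
```

Run:
```python
from h import *
plan((562,117,57.3),-0.6)
```

```text
clock 5.9833 pos [561.8 116.8  57.4] f [ 0.6 -0.6 -1.6] w 54.3 q [-0.89  0.61  0.76  2.   -0.61  0.77  0.23]
shift cm [0.023 0.023 0.01 ] rot [ 0.0002 -0.0001  0.0044]
```

Emit:
servo_tool:
  steps:
    - [[0,0,0],[0,0,0]]
    - [[0,0,0],[0,0,0]]
    - [[0,0,0],[0,0,0]]
    - [[0,0,0],[0,0,0]]
    - [[0,0,0],[0,0,0]]
    - [[0,0,-1],[0,0,0]]
    - [[0,0,-3],[0,0,0]]
    - [[0,0,-5],[0,0,0]]
    - [[0,0,-7],[0,0,0]]
    - [[0,0,-9],[0,0,0]]
  grip: 8.0

```text
clock: 6.82
eef_pos: [561.6, 116.5, 148.9]
tcp_rot: [0.0, 0.709, 0.705, -0.0]
ft_force: [-0.4, 0.2, -0.3]
gripper_width: 80.0
```

Run:
```python
from h import *
plan((574.7,-256,130),2)
```

```text
clock 6.8167 pos [561.6 116.5 148.9] f [-0.4  0.2 -0.3] w 80.0 q [-0.99  0.49  0.89  1.95 -0.48  0.92  0.13]
shift cm [-37.236   1.551   1.889] rot [ 0.      0.0001 -0.0415]
```

Emit:
servo_tool:
  steps:
    - [[-4,0.2,0],[0,0,-0.01]]
    - [[-8,0.4,0],[0,0,-0.02]]
    - [[-12,0.5,0],[0,0,-0.04]]
    - [[-16,0.7,0.5],[0,0,-0.04]]
    - [[-20,0.8,1],[0,0,-0.04]]
    - [[-24,1,1.5],[0,0,-0.04]]
    - [[-28,1.2,1.9],[0,0,-0.04]]
    - [[-32,1.4,1.9],[0,0,-0.04]]
    - [[-35,1.5,1.9],[0,0,-0.04]]
    - [[-37.2,1.55,1.9],[0,0,-0.04]]
  grip: 5.0

```text
clock: 7.65
eef_pos: [574.2, -259.1, 129.2]
tcp_rot: [0.001, 0.696, 0.718, -0.0]
ft_force: [-0.1, -0.2, -0.2]
gripper_width: 50.3
```

Run:
```python
from h import *
plan((574.7,-256,130),2)
p,d=r.grab_frame("top"); cv2.imwrite("pics/t2.png",cv2.resize(p[165:335,160:440],None,fx=2.8,fy=2.8))
W=cloud("top",d);v,u=np.mgrid[0:420,0:560]
m=(u>195)&(u<280)&(v>185)&(v<240)&(W[...,2]>46)&(W[...,2]<65);P=W[m];print(len(P),np.median(P[:,2]),cv2.minAreaRect(P[:,:2].astype(np.float32)))
```

```text
clock 7.65 pos [ 574.2 -259.1  129.2] f [-0.1 -0.2 -0.2] w 50.3 q [-0.26  0.59  0.81  1.83 -0.52  0.94  0.81]
shift cm [ 0.313  0.061 -0.08 ] rot [ 0.0002  0.0013 -0.0039]
984 53.986160773790786 ((561.8758544921875, 113.28857421875), (107.91647338867188, 51.75581359863281), 89.5594482421875)
```

View pics/t2.png

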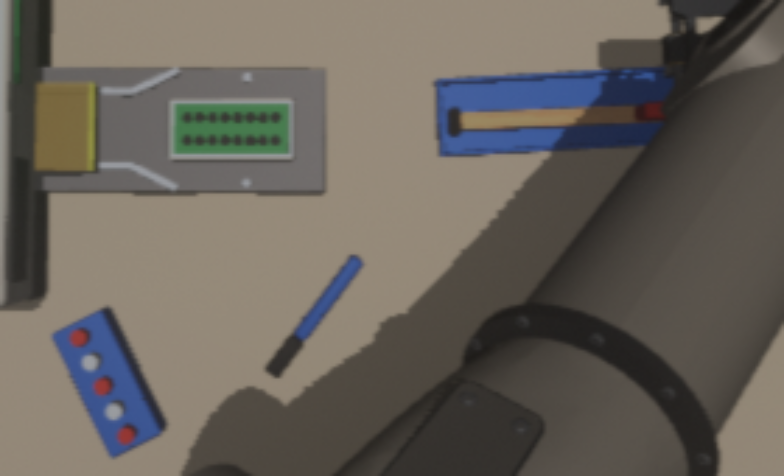

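The cartridge now lies centred on the deck at (561.9, 113), with its top at z = 54 and its yaw matching the feed direction. Next I lower onto the stick handle.

Emit:
servo_tool:
  steps:
    - [[0.3,0.05,2],[0,0,0]]
    - [[0.3,0.05,4],[0,0,0]]
    - [[0.3,0.05,6],[0,0,0]]
    - [[0.3,0.05,7],[0,0,0]]
    - [[0.3,0.05,7.8],[0,0,0]]
    - [[0.3,0.05,7.9],[0,0,0]]
    - [[0.3,0.05,7.9],[0,0,0]]
    - [[0.3,0.05,7.9],[0,0,0]]
    - [[0.3,0.05,7.9],[0,0,0]]
    - [[0.3,0.05,7.9],[0,0,0]]

```text
clock: 8.53
eef_pos: [575.8, -252.4, 50.1]
tcp_rot: [0.0, 0.695, 0.719, 0.0]
ft_force: [0.2, 0.7, -0.4]
gripper_width: 50.0
```

Emit:
servo_tool:
  steps:
    - [[0,0,0],[0,0,0]]
    - [[0,0,0],[0,0,0]]
    - [[0,0,0],[0,0,0]]
    - [[0,0,0],[0,0,0]]
    - [[0,0,0],[0,0,0]]
    - [[0,0,0],[0,0,0]]
    - [[0,0,0],[0,0,0]]
    - [[0,0,0],[0,0,0]]
    - [[0,0,0],[0,0,0]]
    - [[0,0,0],[0,0,0]]
  grip: 1.0
  newtons: 50

```text
clock: 9.37
eef_pos: [575.3, -252.3, 49.3]
tcp_rot: [-0.0, 0.695, 0.719, -0.0]
ft_force: [0.1, -0.3, -1.0]
gripper_width: 13.8
```

Run:
```python
from h import *
plan((574.7,-256,50),2)
```

```text
clock 9.3667 pos [ 575.3 -252.3   49.3] f [ 0.1 -0.3 -1. ] w 13.8 q [-0.21  0.68  0.72  1.88 -0.61  0.81  0.87]
shift cm [-0.365 -0.075 -0.075] rot [-0.0001  0.0001 -0.0009]
```

Emit:
servo_tool:
  steps:
    - [[0,0,-1],[0,0,0]]
    - [[0,0,-2.5],[0,0,0]]
    - [[0,0,-4],[0,0,0]]
    - [[0,0,-5.5],[0,0,0]]
    - [[0,0,-7],[0,0,0]]
    - [[0,0,-8],[0,0,0]]
    - [[0,0,-8],[0,0,0]]
    - [[0,0,-8],[0,0,0]]
    - [[0,0,-8],[0,0,0]]
    - [[0,0,-8],[0,0,0]]

```text
clock: 10.2
eef_pos: [574.9, -252.0, 128.5]
tcp_rot: [-0.001, 0.695, 0.719, -0.0]
ft_force: [-0.7, 0.4, -0.9]
gripper_width: 13.6
```

Run:
```python
from h import *
plan((558.5,-160,129),-0.6)
for n in("top","scene"):
    p,d=r.grab_frame(n); np.save(f"pics/{n}3.npy",d);np.save(f"pics/{n}3c.npy",p)
    if n=="top": cv2.imwrite("pics/t3.png",cv2.resize(p[165:335,160:440],None,fx=2.8,fy=2.8))
    else: cv2.imwrite("pics/s3.png",cv2.resize(p[150:300,90:370],None,fx=2.8,fy=2.8))
```

```text
clock 10.2 pos [ 574.9 -252.   128.5] f [-0.7  0.4 -0.9] w 13.6 q [-0.27  0.59  0.81  1.84 -0.52  0.94  0.8 ]
shift cm [ 9.253 -1.331 -0.043] rot [-0.0012 -0.0003  0.0445]
```

View pics/t3.png

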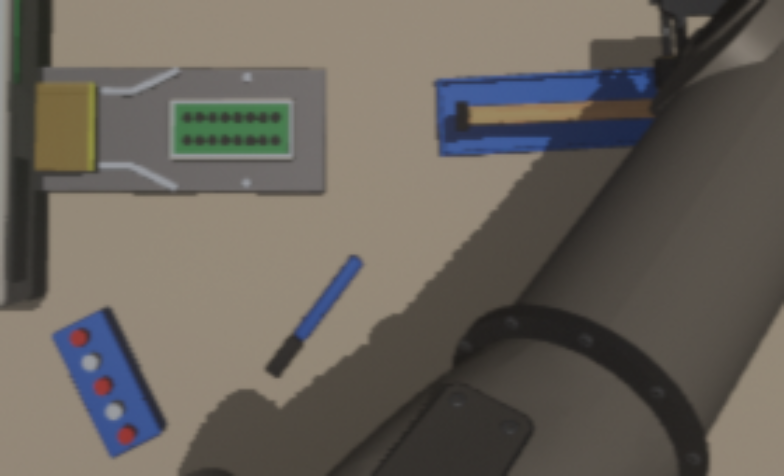

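View pics/s3.png

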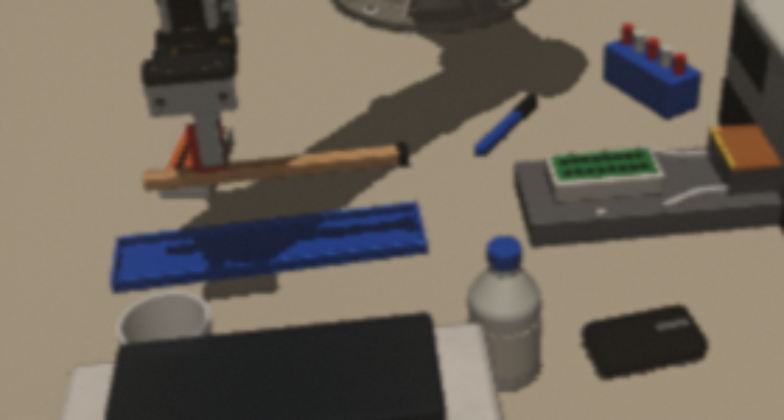

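The stick is lifted and looks level: in the scene crop its bar parallels the tray, with the nose at (403, 153). Next I measure its tip and pitch.

Run:
```python
from h import *
for n in("top","scene"):
    d=np.load(f"pics/{n}3.npy");W=cloud(n,d)
    m=(W[...,2]>72)&(W[...,2]<125)&(W[...,1]>-240)&(W[...,1]<-40)&(W[...,0]>540)&(W[...,0]<600)
    P=W[m]; k=P[:,1]
    print(n,len(P),"ymax",np.sort(k)[-5:])
    for a in range(-225,-70,25):
        q=P[(k>a)&(k<a+25)]
        if len(q): print(a,len(q),np.round(np.median(q,0),1),np.round(q.min(0),1),np.round(q.max(0),1))
```

```text
top 500 ymax [-78.93675681 -78.92602333 -78.65399732 -78.62600055 -77.9986655 ]
-225 73 [ 572.5 -212.7   96.4] [ 565.5 -224.6   86.7] [ 580.  -200.6  103. ]
-200 74 [ 572.8 -187.4   97.7] [ 565.3 -199.8   92.7] [ 580.1 -175.   104.5]
-175 75 [ 570.7 -162.6   96.8] [ 563.6 -174.7   85.4] [ 580.  -151.1  101.7]
-150 73 [ 570.7 -137.4   96.8] [ 563.3 -149.    92.9] [ 578.1 -125.   102.4]
-125 74 [ 570.7 -113.4   96.8] [ 561.8 -124.9   84.2] [ 578.4 -101.3  103.5]
-100 88 [568.7 -87.4  96.9] [556.9 -99.6  85.4] [580.7 -78.  102. ]
scene 466 ymax [-79.09360344 -78.96811659 -78.69657133 -78.40449773 -78.25234529]
-225 73 [ 578.8 -212.2   97.1] [ 565.  -224.9   86.3] [ 584.6 -200.1  100.8]
-200 71 [ 578.  -187.4   97.1] [ 564.7 -199.9   84.5] [ 582.3 -176.3  100.5]
-175 73 [ 577.1 -162.    97.4] [ 563.1 -174.7   84.8] [ 580.8 -150.6  100.7]
-150 70 [ 576.  -137.1   97. ] [ 562.  -149.3   84.3] [ 581.5 -125.1  101.3]
-125 65 [ 575.1 -112.3   97. ] [ 561.5 -124.9   84.8] [ 580.  -101.1  100. ]
-100 70 [575.5 -87.8  97.3] [ 557.8 -100.    84.5] [583.7 -78.3 101.6]
```

Run:
```python
from h import *
plan((559.4,-142,100),-0.6)
```

```text
clock 10.3 pos [ 575.  -252.2  128.6] f [ 0.5 -0.4 -1. ] w 13.8 q [-0.27  0.59  0.81  1.84 -0.52  0.94  0.8 ]
shift cm [11.07  -1.182  2.862] rot [-0.0012 -0.0001  0.0443]
```

Emit:
servo_tool:
  steps:
    - [[1,-0.1,0],[0,0,0.01]]
    - [[3,-0.3,0],[0,0,0.02]]
    - [[5,-0.5,0],[0,0,0.03]]
    - [[7,-0.7,0.5],[0,0,0.044]]
    - [[9,-1,1],[0,0,0.044]]
    - [[10.5,-1.1,2],[0,0,0.044]]
    - [[11.1,-1.2,2.8],[0,0,0.044]]
    - [[11.1,-1.2,2.8],[0,0,0.044]]
    - [[11.1,-1.2,2.8],[0,0,0.044]]
    - [[11.1,-1.2,2.8],[0,0,0.044]]

```text
clock: 11.13
eef_pos: [559.7, -143.1, 101.5]
tcp_rot: [0.0, 0.711, 0.703, -0.0]
ft_force: [0.2, 0.0, -1.3]
gripper_width: 13.6
```

Run:
```python
from h import *
plan((559.4,-142,78),-0.6)
```

```text
clock 11.1333 pos [ 559.7 -143.1  101.5] f [ 0.2  0.  -1.3] w 13.6 q [-0.48  0.55  0.82  1.97 -0.54  0.84  0.63]
shift cm [ 0.11  -0.028  2.346] rot [ 0.0001  0.0008 -0.0009]
```

Emit:
servo_tool:
  steps:
    - [[0.1,0,0.7],[0,0,0]]
    - [[0.1,0,1.4],[0,0,0]]
    - [[0.1,0,2],[0,0,0]]
    - [[0.1,0,2.3],[0,0,0]]
    - [[0.1,0,2.3],[0,0,0]]
    - [[0.1,0,2.3],[0,0,0]]
    - [[0.1,0,2.3],[0,0,0]]
    - [[0.1,0,2.3],[0,0,0]]
    - [[0.1,0,2.3],[0,0,0]]
    - [[0.1,0,2.3],[0,0,0]]

```text
clock: 11.97
eef_pos: [559.7, -140.7, 78.5]
tcp_rot: [0.0, 0.711, 0.704, 0.0]
ft_force: [0.1, 0.5, -0.2]
gripper_width: 14.1
```

Run:
```python
from h import *
plan((560.2,-60,78),-0.6)
p,d=r.grab_frame("top"); cv2.imwrite("pics/t4.png",cv2.resize(p[165:335,160:440],None,fx=2.8,fy=2.8))
```

```text
clock 11.9667 pos [ 559.7 -140.7   78.5] f [ 0.1  0.5 -0.2] w 14.1 q [-0.46  0.58  0.79  1.99 -0.57  0.81  0.65]
shift cm [ 8.075 -0.033  0.047] rot [ 0.0003 -0.      0.0004]
```

View pics/t4.png

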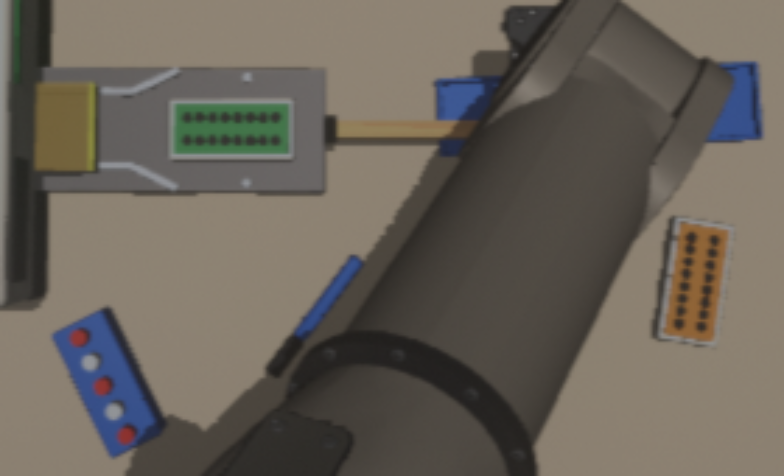

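Emit:
servo_tool:
  steps:
    - [[0.8,0.1,0],[0,0,0]]
    - [[1.5,0.15,0],[0,0,0]]
    - [[1.9,0.15,0],[0,0,0]]
    - [[2.2,0.15,0],[0,0,0]]
    - [[2.5,0.15,0],[0,0,0]]
    - [[2.8,0.15,0],[0,0,0]]
    - [[3.2,0.15,0],[0,0,0]]
    - [[3.7,0.15,0],[0,0,0]]
    - [[4.2,0.15,0],[0,0,0]]
    - [[4.7,0.15,0],[0,0,0]]

```text
clock: 12.85
eef_pos: [561.6, -93.3, 78.3]
tcp_rot: [0.0, 0.711, 0.704, -0.0]
ft_force: [-0.3, 0.3, -1.7]
gripper_width: 13.5
```

Run:
```python
from h import *
plan((561.5,-40,78.3),-0.6)
p,d=r.grab_frame("top"); cv2.imwrite("pics/t5.png",cv2.resize(p[165:335,160:440],None,fx=2.8,fy=2.8))
```

```text
clock 12.85 pos [561.6 -93.3  78.3] f [-0.3  0.3 -1.7] w 13.5 q [-0.55  0.57  0.79  2.   -0.57  0.8   0.57]
shift cm [ 5.332e+00 -6.400e-02 -1.000e-03] rot [0.     0.     0.0004]
```

View pics/t5.png

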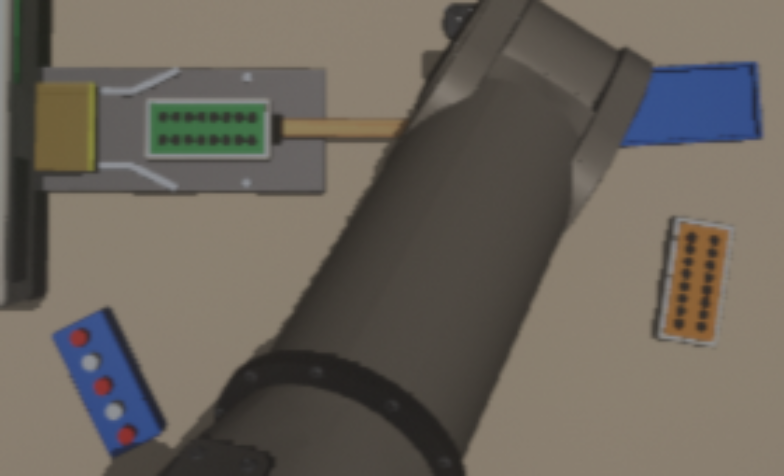

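The cartridge slides straight ahead of the nose, with its rear now at (268, 128) in the crop, lined up with the rails. I'll continue.

Emit:
servo_tool:
  steps:
    - [[0.5,0,0],[0,0,0]]
    - [[1,0,0],[0,0,0]]
    - [[1.5,0,0],[0,0,0]]
    - [[2,0,0],[0,0,0]]
    - [[2.5,0,0],[0,0,0]]
    - [[3,0,0],[0,0,0]]
    - [[3.5,0,0],[0,0,0]]
    - [[4,0,0],[0,0,0]]
    - [[4.5,0,0],[0,0,0]]
    - [[5,0,0],[0,0,0]]

```text
clock: 13.73
eef_pos: [562.0, -43.3, 78.3]
tcp_rot: [-0.0, 0.711, 0.704, -0.0]
ft_force: [-0.6, -1.1, -1.0]
gripper_width: 14.0
```

Run:
```python
from h import *
plan((562.1,0,78.3),-0.6)
p,d=r.grab_frame("top"); cv2.imwrite("pics/t6.png",cv2.resize(p[165:335,160:440],None,fx=2.8,fy=2.8))
```

```text
clock 13.7333 pos [562.  -43.3  78.3] f [-0.6 -1.1 -1. ] w 14.0 q [-0.65  0.57  0.8   2.02 -0.57  0.79  0.49]
shift cm [ 4.33e+00 -3.70e-02 -4.00e-03] rot [-0.0001  0.      0.0005]
```

View pics/t6.png

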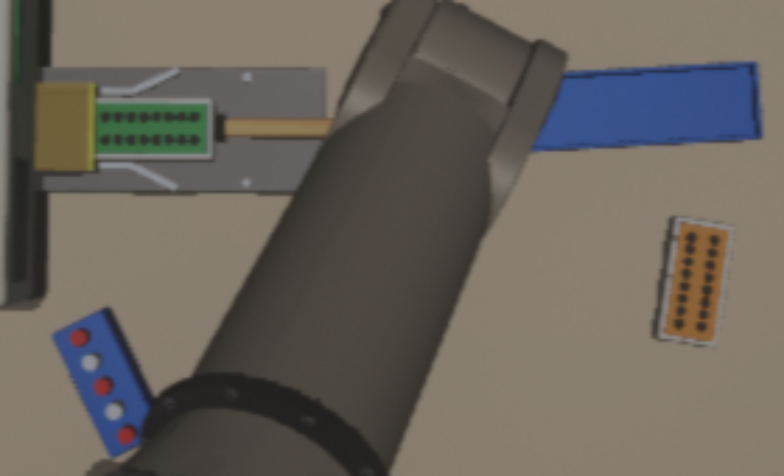

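Emit:
servo_tool:
  steps:
    - [[0.5,0,0],[0,0,0]]
    - [[1,0,0],[0,0,0]]
    - [[1.5,0,0],[0,0,0]]
    - [[2,0,0],[0,0,0]]
    - [[2.5,0,0],[0,0,0]]
    - [[3,0,0],[0,0,0]]
    - [[3.5,0,0],[0,0,0]]
    - [[4,0,0],[0,0,0]]
    - [[4.5,0,0],[0,0,0]]
    - [[5,0,0],[0,0,0]]

```text
clock: 14.62
eef_pos: [562.6, 6.7, 78.3]
tcp_rot: [-0.0, 0.711, 0.704, -0.0]
ft_force: [0.2, -0.9, -0.5]
gripper_width: 13.8
```

Emit:
servo_tool:
  steps:
    - [[0.5,0,0],[0,0,0]]
    - [[1,0,0],[0,0,0]]
    - [[1.5,0,0],[0,0,0]]
    - [[2,0,0],[0,0,0]]
    - [[2.5,0,0],[0,0,0]]
    - [[3,0,0],[0,0,0]]
    - [[3.5,0,0],[0,0,0]]
    - [[4,0,0],[0,0,0]]
    - [[4.5,0,0],[0,0,0]]
    - [[5,0,0],[0,0,0]]

```text
clock: 15.45
eef_pos: [563.1, 56.7, 78.3]
tcp_rot: [-0.0, 0.711, 0.704, -0.0]
ft_force: [0.7, -1.1, -0.7]
gripper_width: 13.7
```

Run:
```python
from h import *
plan((562.8,70,78.3),-0.6)
p,d=r.grab_frame("top"); cv2.imwrite("pics/t7.png",cv2.resize(p[165:335,160:440],None,fx=2.8,fy=2.8))
```

```text
clock 15.45 pos [563.1  56.7  78.3] f [ 0.7 -1.1 -0.7] w 13.7 q [-0.83  0.58  0.81  2.01 -0.58  0.8   0.32]
shift cm [ 1.332 -0.04  -0.003] rot [-0.      0.      0.0004]
```

View pics/t7.png

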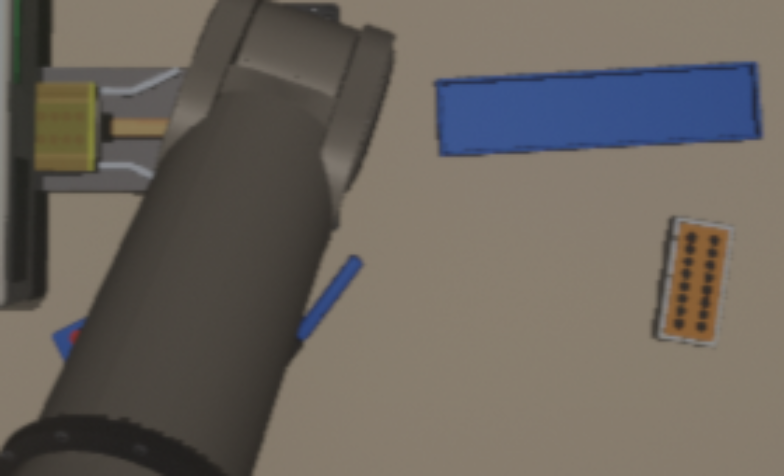

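The nose is at the mouth (105, 127) and the cartridge is under the guard, with low force. From here I go slower, watching the force.

Emit:
servo_tool:
  steps:
    - [[0.2,0,0],[0,0,0]]
    - [[0.4,0,0],[0,0,0]]
    - [[0.6,0,0],[0,0,0]]
    - [[0.8,0,0],[0,0,0]]
    - [[1,0,0],[0,0,0]]
    - [[1.2,0,0],[0,0,0]]
    - [[1.4,0,0],[0,0,0]]
    - [[1.6,0,0],[0,0,0]]
    - [[1.8,0,0],[0,0,0]]
    - [[2,0,0],[0,0,0]]

```text
clock: 16.33
eef_pos: [563.3, 76.4, 78.3]
tcp_rot: [0.0, 0.711, 0.704, -0.0]
ft_force: [0.4, -1.2, -1.4]
gripper_width: 14.1
```

Emit:
servo_tool:
  steps:
    - [[0.1,0,0],[0,0,0]]
    - [[0.2,0,0],[0,0,0]]
    - [[0.25,0,0],[0,0,0]]
    - [[0.3,0,0],[0,0,0]]
    - [[0.35,0,0],[0,0,0]]
    - [[0.4,0,0],[0,0,0]]
    - [[0.45,0,0],[0,0,0]]
    - [[0.5,0,0],[0,0,0]]
    - [[0.55,0,0],[0,0,0]]
    - [[0.6,0,0],[0,0,0]]

```text
clock: 17.17
eef_pos: [563.3, 82.2, 78.3]
tcp_rot: [-0.0, 0.711, 0.704, -0.0]
ft_force: [0.0, -1.3, -0.3]
gripper_width: 13.6
```

Emit:
servo_tool:
  steps:
    - [[0.1,0,0],[0,0,0]]
    - [[0.15,0,0],[0,0,0]]
    - [[0.2,0,0],[0,0,0]]
    - [[0.25,0,0],[0,0,0]]
    - [[0.3,0,0],[0,0,0]]
    - [[0.35,0,0],[0,0,0]]
    - [[0.4,0,0],[0,0,0]]
    - [[0.45,0,0],[0,0,0]]
    - [[0.5,0,0],[0,0,0]]
    - [[0.55,0,0],[0,0,0]]

```text
clock: 18.0
eef_pos: [563.4, 87.1, 78.3]
tcp_rot: [0.0, 0.711, 0.703, -0.0]
ft_force: [-0.7, -4.7, -0.0]
gripper_width: 13.5
```

Emit:
servo_tool:
  steps:
    - [[0.02,0,0],[0,0,0]]
    - [[0.04,0,0],[0,0,0]]
    - [[0.06,0,0],[0,0,0]]
    - [[0.08,0,0],[0,0,0]]
    - [[0.1,0,0],[0,0,0]]
    - [[0.12,0,0],[0,0,0]]
    - [[0.14,0,0],[0,0,0]]
    - [[0.16,0,0],[0,0,0]]
    - [[0.18,0,0],[0,0,0]]
    - [[0.2,0,0],[0,0,0]]

```text
clock: 18.83
eef_pos: [563.4, 89.8, 78.3]
tcp_rot: [-0.0, 0.711, 0.704, -0.0]
ft_force: [-0.3, -4.5, -0.0]
gripper_width: 13.7
```

Emit:
servo_tool:
  steps:
    - [[0.02,0,0],[0,0,0]]
    - [[0.04,0,0],[0,0,0]]
    - [[0.06,0,0],[0,0,0]]
    - [[0.08,0,0],[0,0,0]]
    - [[0.1,0,0],[0,0,0]]
    - [[0.1,0,0],[0,0,0]]
    - [[0.1,0,0],[0,0,0]]
    - [[0.1,0,0],[0,0,0]]
    - [[0.1,0,0],[0,0,0]]
    - [[0.1,0,0],[0,0,0]]

```text
clock: 19.67
eef_pos: [563.4, 90.7, 78.3]
tcp_rot: [-0.0, 0.711, 0.704, -0.0]
ft_force: [-0.9, -4.2, -0.2]
gripper_width: 13.6
```

Emit:
servo_tool:
  steps:
    - [[0.02,0,0],[0,0,0]]
    - [[0.04,0,0],[0,0,0]]
    - [[0.06,0,0],[0,0,0]]
    - [[0.08,0,0],[0,0,0]]
    - [[0.1,0,0],[0,0,0]]
    - [[0.1,0,0],[0,0,0]]
    - [[0.1,0,0],[0,0,0]]
    - [[0.1,0,0],[0,0,0]]
    - [[0.1,0,0],[0,0,0]]
    - [[0.1,0,0],[0,0,0]]

```text
clock: 20.5
eef_pos: [563.4, 91.7, 78.3]
tcp_rot: [-0.0, 0.711, 0.704, -0.0]
ft_force: [0.5, -3.4, -0.4]
gripper_width: 13.5
```

Emit:
servo_tool:
  steps:
    - [[0.02,0,0],[0,0,0]]
    - [[0.04,0,0],[0,0,0]]
    - [[0.06,0,0],[0,0,0]]
    - [[0.08,0,0],[0,0,0]]
    - [[0.08,0,0],[0,0,0]]
    - [[0.08,0,0],[0,0,0]]
    - [[0.08,0,0],[0,0,0]]
    - [[0.08,0,0],[0,0,0]]
    - [[0.08,0,0],[0,0,0]]
    - [[0.08,0,0],[0,0,0]]

```text
clock: 21.33
eef_pos: [563.4, 92.5, 78.3]
tcp_rot: [-0.0, 0.711, 0.704, -0.0]
ft_force: [0.7, -4.2, 0.4]
gripper_width: 13.3
```

Emit:
servo_tool:
  steps:
    - [[0.02,0,0],[0,0,0]]
    - [[0.04,0,0],[0,0,0]]
    - [[0.06,0,0],[0,0,0]]
    - [[0.08,0,0],[0,0,0]]
    - [[0.08,0,0],[0,0,0]]
    - [[0.08,0,0],[0,0,0]]
    - [[0.08,0,0],[0,0,0]]
    - [[0.08,0,0],[0,0,0]]
    - [[0.08,0,0],[0,0,0]]
    - [[0.08,0,0],[0,0,0]]

```text
clock: 22.17
eef_pos: [563.4, 92.7, 78.3]
tcp_rot: [0.0, 0.711, 0.703, -0.0]
ft_force: [-1.0, -6.0, 1.9]
gripper_width: 13.5
```

Emit:
servo_tool:
  steps:
    - [[0.02,0,0],[0,0,0]]
    - [[0.04,0,0],[0,0,0]]
    - [[0.06,0,0],[0,0,0]]
    - [[0.08,0,0],[0,0,0]]
    - [[0.08,0,0],[0,0,0]]
    - [[0.08,0,0],[0,0,0]]
    - [[0.08,0,0],[0,0,0]]
    - [[0.08,0,0],[0,0,0]]
    - [[0.08,0,0],[0,0,0]]
    - [[0.08,0,0],[0,0,0]]

```text
clock: 23.0
eef_pos: [563.5, 92.8, 78.4]
tcp_rot: [0.001, 0.711, 0.703, -0.0]
ft_force: [-1.1, -11.1, 2.1]
gripper_width: 13.9
```

Run:
```python
from h import *
f=[]
for k in range(4):
    r.grab_frame("scene"); s=r.read_state(); f.append(s["ft_force"]); print(np.round(s["ft_force"],1),np.round(s["eef_pos"],2))
```

```text
[ -1.7 -10.3   2.5] [563.47  92.76  78.39]
[ -0.8 -11.1   2.4] [563.47  92.8   78.39]
[ -1.3 -10.7   2.9] [563.46  92.77  78.39]
[ -0.2 -10.6   2.6] [563.49  92.77  78.39]
```

The force rises to about 11 N with no further travel, roughly 6 mm past the feeler's contact step, so this is the stop. Next I withdraw straight back.

Emit:
servo_tool:
  steps:
    - [[-0.3,0,0],[0,0,0]]
    - [[-1,0,0],[0,0,0]]
    - [[-2,0,0],[0,0,0]]
    - [[-3.2,0,0],[0,0,0]]
    - [[-4.5,0,0],[0,0,0]]
    - [[-6,0,0],[0,0,0]]
    - [[-7.5,0,0],[0,0,0]]
    - [[-9,0,-0.5],[0,0,0]]
    - [[-10.5,0,-1.5],[0,0,0]]
    - [[-12,0,-2.5],[0,0,0]]

```text
clock: 24.03
eef_pos: [562.0, -27.9, 104.2]
tcp_rot: [-0.0, 0.711, 0.703, -0.0]
ft_force: [0.3, 0.6, 0.3]
gripper_width: 13.5
```

Run:
```python
from h import *
plan((575.0,-252.2,128),1.94)
```

```text
clock 24.0333 pos [562.  -27.9 104.2] f [0.3 0.6 0.3] w 13.5 q [-0.71  0.53  0.84  2.01 -0.54  0.84  0.43]
shift cm [-22.411   1.543  -2.373] rot [-0.0003  0.0002 -0.0448]
```

Emit:
servo_tool:
  steps:
    - [[-2,0.1,-0.8],[0,0,-0.01]]
    - [[-4.5,0.3,-1.6],[0,0,-0.02]]
    - [[-7,0.5,-2.4],[0,0,-0.03]]
    - [[-10,0.7,-2.4],[0,0,-0.045]]
    - [[-13,0.9,-2.4],[0,0,-0.045]]
    - [[-16,1.1,-2.4],[0,0,-0.045]]
    - [[-19,1.3,-2.4],[0,0,-0.045]]
    - [[-21,1.5,-2.4],[0,0,-0.045]]
    - [[-22.2,1.55,-2.4],[0,0,-0.045]]
    - [[-22.4,1.55,-2.4],[0,0,-0.045]]

```text
clock: 24.87
eef_pos: [574.9, -253.3, 128.3]
tcp_rot: [0.001, 0.696, 0.718, -0.0]
ft_force: [-0.8, -0.3, -1.2]
gripper_width: 13.8
```

Emit:
servo_tool:
  steps:
    - [[0,0,0],[0,0,0]]
    - [[0,0,0],[0,0,0]]
    - [[0,0,0],[0,0,0]]
    - [[0,0,0],[0,0,0]]
    - [[0,0,1],[0,0,0]]
    - [[0,0,2],[0,0,0]]
    - [[0,0,3],[0,0,0]]
    - [[0,0,4],[0,0,0]]
    - [[0,0,4],[0,0,0]]
    - [[0,0,4],[0,0,0]]

```text
clock: 25.7
eef_pos: [574.9, -250.1, 86.4]
tcp_rot: [-0.001, 0.695, 0.719, -0.001]
ft_force: [-0.3, -0.1, -0.8]
gripper_width: 13.7
```

Run:
```python
from h import *
plan((575.2,-252.3,50),1.94)
for n in("top","scene"):
    p,d=r.grab_frame(n); W=cloud(n,d)
    m=(W[...,2]>40)&(W[...,2]<75)&(W[...,1]>-240)&(W[...,1]<-60)&(W[...,0]>540)&(W[...,0]<600)
    P=W[m]; k=P[:,1]
    for a in range(-225,-70,50):
        q=P[(k>a)&(k<a+50)]
        if len(q): print(n,a,len(q),np.round(np.median(q,0),1))
    cv2.imwrite(f"pics/{n}8.png",p)
```

```text
clock 25.7 pos [ 574.9 -250.1   86.4] f [-0.3 -0.1 -0.8] w 13.7 q [-0.24  0.64  0.77  1.86 -0.57  0.87  0.84]
shift cm [-0.217  0.025  3.637] rot [-0.0017 -0.0001  0.0007]
top -225 136 [ 573.  -200.8   55.3]
top -175 142 [ 571.  -150.    54.6]
top -125 146 [568.9 -96.7  54.9]
scene -225 141 [ 579.1 -200.    55.6]
scene -175 136 [ 577.1 -149.5   55.3]
scene -125 136 [575.5 -99.1  55.6]
```

View pics/scene8.png

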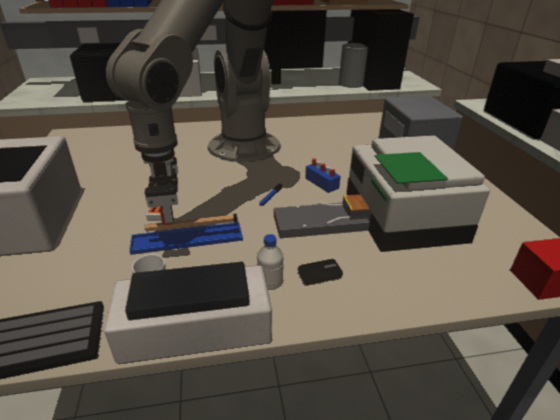

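The stick is level just above the tray, with its nose at (236, 217) in the scene view. The deck is empty, so the cartridge is inside the slot. I'll lower and release.

Emit:
servo_tool:
  steps:
    - [[-0.2,0,1],[0,0,0]]
    - [[-0.2,0,2],[0,0,0]]
    - [[-0.2,0,2.8],[0,0,0]]
    - [[-0.2,0,3.2],[0,0,0]]
    - [[-0.2,0,3.4],[0,0,0]]
    - [[-0.2,0,3.5],[0,0,0]]
    - [[-0.2,0,3.6],[0,0,0]]
    - [[-0.2,0,3.65],[0,0,0]]
    - [[-0.2,0,3.65],[0,0,0]]
    - [[-0.2,0,3.65],[0,0,0]]

```text
clock: 26.63
eef_pos: [575.7, -252.1, 51.0]
tcp_rot: [0.0, 0.695, 0.719, 0.0]
ft_force: [-0.3, -0.0, -0.8]
gripper_width: 13.7
```

Emit:
servo_tool:
  steps:
    - [[0,0,0],[0,0,0]]
    - [[0,0,0],[0,0,0]]
    - [[0,0,0],[0,0,0]]
    - [[0,0,0],[0,0,0]]
    - [[0,0,0],[0,0,0]]
    - [[0,0,0],[0,0,0]]
    - [[0,0,-1],[0,0,0]]
    - [[0,0,-3],[0,0,0]]
    - [[0,0,-6],[0,0,0]]
    - [[0,0,-9],[0,0,0]]
  grip: 5.0

```text
clock: 27.47
eef_pos: [574.9, -252.2, 142.1]
tcp_rot: [-0.0, 0.695, 0.719, -0.001]
ft_force: [0.7, -0.3, 0.3]
gripper_width: 49.9
```

Emit:
servo_tool:
  steps:
    - [[0,0,-3],[0,0,0]]
    - [[-3,0,-6],[0,0,0]]
    - [[-7,0,-9],[0,0,0]]
    - [[-11,0,-9],[0,0,0]]
    - [[-15,0,-9],[0,0,0]]
    - [[-18,0,-9],[0,0,0]]
    - [[-18,0,-9],[0,0,0]]
    - [[-18,0,-9],[0,0,0]]
    - [[-18,0,-9],[0,0,0]]
    - [[-18,0,-9],[0,0,0]]

```text
clock: 28.3
eef_pos: [582.4, -430.6, 231.0]
tcp_rot: [-0.0, 0.694, 0.72, 0.0]
ft_force: [0.3, -0.8, -1.5]
gripper_width: 50.1
```

Run:
```python
from h import *
plan((575.2,-252.3,50),1.94)
for n in("top","scene"):
    p,d=r.grab_frame(n); W=cloud(n,d)
    m=(W[...,2]>10)&(W[...,2]<25)&(W[...,1]>-310)&(W[...,1]<-80)&(W[...,0]>560)&(W[...,0]<585)
    P=W[m]; k=P[:,1]
    for a in range(-325,-70,50):
        q=P[(k>a)&(k<a+50)]
        if len(q): print(n,a,len(q),np.round(np.median(q,0),1))
    cv2.imwrite(f"pics/{n}9.png",p)
    if n=="top": cv2.imwrite("pics/top9z.png",cv2.resize(p[165:335,160:440],None,fx=2.8,fy=2.8))
```

```text
clock 28.3 pos [ 582.4 -430.6  231. ] f [ 0.3 -0.8 -1.5] w 50.1 q [ 0.02  0.64  0.84  1.51 -0.49  1.21  0.97]
shift cm [17.834 -0.072 18.11 ] rot [ 0.0002 -0.0005  0.0024]
top -325 72 [ 577.4 -296.7   17.8]
top -275 65 [ 575.1 -236.1   17.4]
top -225 129 [ 573.2 -198.4   17.3]
top -175 130 [ 572.2 -149.2   17.9]
top -125 124 [ 571.1 -100.3   18. ]
scene -325 67 [ 580.9 -289.1   18.7]
scene -275 101 [ 581.8 -247.1   17.5]
scene -225 117 [ 578.8 -200.6   18.2]
scene -175 114 [ 577.3 -150.5   18.4]
scene -125 103 [ 575.8 -101.    18.2]
```

View pics/top9z.png

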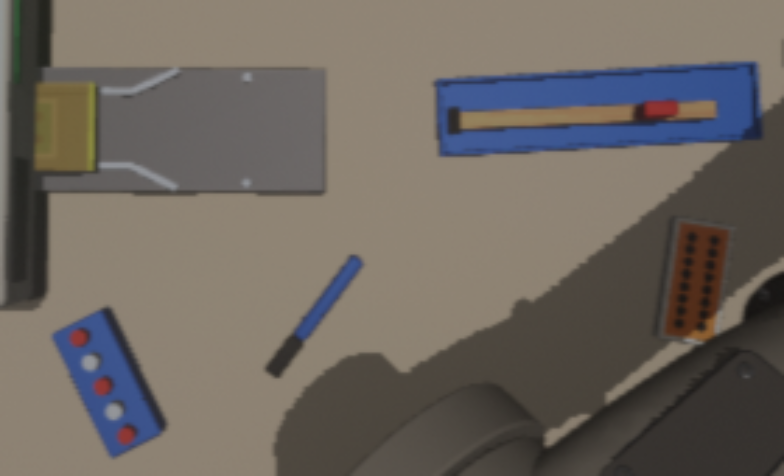

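View pics/scene9.png

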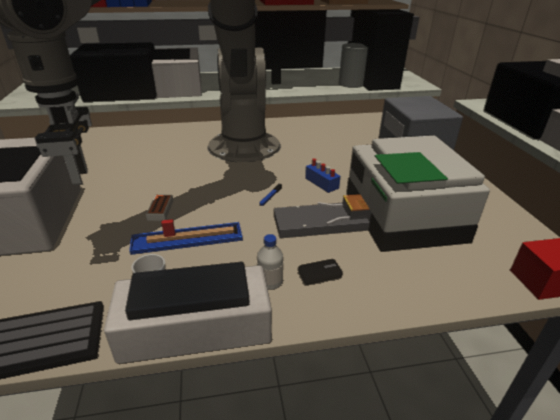

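The stick lies flat in the tray (its bar is at z ≈ 18 along the whole length). The cartridge's rear edge shows under the guard at about (57, 127), roughly 34 mm inside, matching the tip's stopping place. The bystanders are unmoved, so I hand the job in.

```bash
python3 -c "
from h import *
s=r.read_state();print(abs(s['joint_velocities']).max());print(r.close_job())"
```

```text
0.002695295243188671
the job is handed in; nothing more can be done
None
```

The job is done and handed in at about 28.4 s; the hand-in reports no verdict.

- **Placing:** I set the fresh cartridge on the deck and let go of it. It lay about 119 mm before the mouth, aligned with the slot.
- **Feeding:** I pushed it in with the stick alone. Force was about 1 N while sliding and about 4.5 N from when it met the feeler. At the stop it rose to about 11 N with no further travel. That is the highest force I read; readings come only at the end of each move, so I did not see any peaks in between.
- **Returning the stick:** I drew the stick out and laid it back in its tray.

**Last checks:**
- **Stick:** it lies flat, handle up; its top is at about 18 mm along its whole length.
- **Cartridge:** its rear edge shows about 34 mm inside the mouth, which agrees with where the stick's tip stopped.
- **Other objects:** in the pictures, the used cartridge and everything else look unmoved.
- **Gripper:** it touches nothing.
- **Feeler:** it cannot be seen. That it is fully back rests on the force rise, and on the stop coming 5.5 to 10.5 mm after the feeler was met, which fits its 6 mm travel.

No check failed or disagreed, except that early fits of the deck's direction differed by about 1°. The rails and the later picture settled that.

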